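# Carry a tippy canister in its pouring cradle to the dock

## Task

Lift the pouring cradle straight up by its wooden handle bar, bring its leaning canister upright and keep it upright there for 4 seconds before you take it away; then carry it over the grey dock, upright all the way, and hold it upright and clear above the dock for another 4 seconds. Finally set it down gently, squarely on the dock with the canister's foot between the orange guides, and let go; leave the other things on the shelf alone.

Things in the scene. Friction and masses are not known exactly. Their poses are not given: they have to be found in the camera images.
- cradle: Loose pouring cradle, 0.40 kg without its canister. Open foot frame of dark steel bars 12 mm square, outside 128 mm (x) by 182 mm (y), inside 104 by 158 mm; two uprights 12 x 24 mm at x = -58 and +58 mm carry the trunnions and the handle. Origin: centre of the frame's underside, z up. The canister leans to the cradle's +y or -y side, turning about its x axis.
- handle (a point): Centre of the cradle's brown wooden handle bar, 250 mm above the cradle's origin. Bar 128 mm long (cradle x), 18 mm wide (y), 24 mm tall. Pinch it from above across its width, at its middle, with 50 N or more. Axes as the cradle's.
- trunnion (a point): Middle of the trunnion axis, 110 mm above the cradle's origin; axes as the cradle's. Rubber bushes: centring spring 0.028 N m/rad, damping 0.010 N m s/rad between canister and cradle. Gravity topples the canister with 0.044 N m/rad, so it falls to a stop, time constant 0.5 to 1.2 s. Tilting the held cradle 0.15 to 0.25 rad against the lean brings it off the stop; then balance it by tilting.
- canister (a joint): Angle (rad) of the canister relative to the cradle about the cradle's +x (right-hand rule): 0 in line with the uprights, positive = top leans to the cradle's -y; stops at -0.35 and 0.35; starts at rest on the + stop. Its lean in the world is this plus the cradle's tilt about x. Canister 0.45 kg (varies 15 percent), centre of mass 10 mm ABOVE the trunnions, inertia about them 0.0013 kg m2.
- canister_lid (a point): Centre of the top of the blue silicone lid on the steel canister, 96 mm above the trunnions; z is the canister's axis (straight up when upright), x the cradle's x. Canister: radius 38 mm (lid 39.5), its flat underside 75 mm below the trunnions, thus 35 mm above the cradle's underside.
- dock: Fixed dock: grey board 160 mm (x) by 230 mm (y), 8 mm thick, origin at the centre of its underside, with two orange guides on it. The cradle belongs on the board, its origin over the dock's origin and its x axis along the dock's x (either way round): the foot frame then surrounds the guides, and they keep the canister's foot centred within 3 mm, so it stays upright.
- guides (a point): Middle between the dock's two orange guides at the height of their tops, 74 mm above the dock's origin. Guides run along the dock's x, 60 mm long, 6 mm thick; inner faces at y = -41 and +41 mm, upright to 44 mm above the origin, then flaring out 20 degrees, at the tops 53 mm inside and 60 mm outside. The cradle's underside clears them from 80 mm above the shelf.
- jar: Bystander: frosted glass jar with wooden cap, radius 42 mm, 130 mm tall, origin at the centre of its underside. Leave alone.
- plate: Bystander: grey ceramic plate, radius 95 mm, 22 mm tall, origin at the centre of its underside. Leave alone.
- tin: Bystander: can with paper label, radius 38 mm, 120 mm tall, origin at the centre of its underside. Leave alone.
- lid: Bystander: spare blue silicone lid lying on the shelf, a disc of radius 45 mm, 9 mm thick. Leave alone.
- dipper: Bystander: wooden honey dipper lying on the shelf, 155 mm long, up to 32 mm thick. Leave alone.

How it is judged:
On the way, in this order (a step that is already met when the one before it is completed fails the run):
1. the cradle is lifted clear (underside over 30 mm up), still within 140 mm of where it stood, and the canister is kept upright within 0.15 rad for 4 s (height (world z) of cradle above 0.03 m and distance of cradle from where it was at the start of the episode below 0.14 m and angle between canister_lid's own z axis and vertical below 0.15 rad), for 4 s.
2. the cradle is held above the dock (within 50 mm of its middle, underside over 60 mm up), the canister upright within 0.15 rad, for 4 s (height (world z) of cradle above 0.06 m and horizontal distance between cradle and dock below 0.05 m and angle between canister_lid's own z axis and vertical below 0.15 rad), for 4 s.
At the end, for the whole second after the job is handed in: The cradle stands flat on the dock board (underside within 4 mm of it), within 15 mm of its middle and 0.2 rad of its direction, the canister upright within 0.2 rad between the guides, all at rest (horizontal distance between cradle and dock below 0.015 m and z of cradle in the frame of dock below 0.012 m and angle between the x axis of cradle and the x axis of dock, either way round below 0.2 rad and angle between cradle's own z axis and vertical below 0.06 rad and angle between canister_lid's own z axis and vertical below 0.2 rad and linear speed of cradle below 0.02 m/s and velocity of joint canister between -0.1 and 0.1 rad/s); the robot touches nothing.
It fails at once if the canister leans more than 0.28 rad once the cradle is over 140 mm from where it stood (distance of cradle from where it was at the start of the episode above 0.14 m and angle between canister_lid's own z axis and vertical above 0.28 rad).
It fails at once if the cradle is slammed on the dock (over 45 N) (contact force between cradle and dock above 45 N).
It fails at once if a bystander is pushed more than 30 mm (distance of any of jar, plate, tin, lid, dipper from where it was at the start of the episode above 0.03 m).
It also fails if it takes over 72 s, if anything falls off the work surface, if the arm or the gripper's body presses on something with over 40 N, if the wrist force passes 120 N, or if a joint passes its speed limit or range.

## Robot

A 6-joint arm with a two-finger parallel gripper is mounted at the origin on the work surface. World frame = base frame: x ahead of the robot, y to its left, z up, the work surface at z = 0. Lengths are in m, angles in rad, forces in N, time in s.
With the tool pointing down it reaches from about 0.35 to 0.85 m from the base axis. Payload 8.1 kg.
Tool frame: the origin (TCP) lies at the very end of the fingers, on their centre line; the grasp point (between the pads) lies 19 mm behind it; z points along the fingers, y is the line along which they close (so a half turn about z gives the same grasp; the last joint's range is limited). The gripper opens to 93 mm and grips with 3 to 60 N. Pads are 15 mm wide; open, the fingers measure 128 mm over their backs; the gripper's body (75 mm by 188 mm) begins 65 mm behind the grasp point.
Start: joints at [1.202, 0.13, 1.488, -0, 1.523, -0.085], TCP at [0.168, 0.576, 0.219] pointing down, gripper open.
Joint ranges: [-2.96, 2.96], [-0.89, 2.26], [0.02, 2.5], [-1.34, 4.48], [0, 2.73], [-2.66, 2.66]. Speed limits (rad/s): [2.39, 2.39, 2.79, 3.14, 3.14, 3.14].

## Interface

Orientations are given as a rotation vector (axis times angle).
In Python, from plant import robot, imaging gives the robot as it stands.
- The arm moves only by the tool jog_arm, never from a script. Its argument "rows" is a list of rows, each a list of 2 entries, a list of its own where there are three numbers: the shift along the tool's x, y, z each as a share of 0.2 m, from -1 to 1, then the turn, a rotation vector about the tool's x, y, z each as a share of pi/2 rad, from -1 to 1. A call has 1 to 5 rows; each row is the pose to reach, as a shift and turn from the pose commanded when the call began, along the tool's axes at that moment; what a row does not reach only later rows make up. A row lasts 1/10 s, in which the tool goes at most 50 mm and 8.59 degrees, less where a joint would pass 70% of its speed; a pose out of reach is approached as far as the arm can. A call with a number of a shift or a turn outside -1 to 1 is refused whole. A call with a gripper value outside its range is refused whole. "hand" is the closure, from -1 (fully open) to 1 (shut), set as the call begins (left out, the last holds). The fingers move at their own pace and stop on an object; "squeeze" is the grip in N (left out, the last holds). Time passes only in rows, so rows that repeat a pose let the fingers close. It gives the time, the measured TCP pose, the force, the opening and the grip force at its end, in the units of the state.
- robot.read_state(): the state, without advancing time (a new reading comes with each control period).
- imaging.read_camera(name): name is "scene" or "top" or "wrist"; returns a dict with "frame" (480x640x3 uint8, red, green, blue), "vertical_fov" (degrees; the focal length in pixels is half the picture's height over the tangent of half this angle, whatever the lens; pixels are square), "cx", "cy" (the principal point, pixels), "R" (3x3) and "t" (3): a world point X has camera coordinates R X + t. Camera axes: x right, y down, z forward; pixel columns grow to the right and rows downward; lengths in m; the calibration is good to about 2 mm. A picture is of the moment at which its call begins. There is no depth.
- robot.close_job(): hands the job in; it is judged then, once.
The state is a dict: "t": time; "q": joint angles; "dq": joint speeds; "joint_torque": joint torques, N m; "tool_pos": TCP position; "orientation": TCP orientation; "force": force on the tool from outside, world axes, zero at the start; "wrist_torque": the same for the moment, N m; "opening": finger opening in m; "gripper_force": force on a finger pad.
Only numpy, scipy, OpenCV 4.12 (cv2) and the standard library are available. Lean on these libraries where they do the work, as an engineer would, in place of code of your own. Each camera call takes 0.05 s, during which the arm holds its last target. There are 200 camera calls.

## Working session

There is one attempt and no reset: what is moved stays moved. The work goes in short steps, Python scripts to look and compute and a tool call to move; the robot and the scene stay as the last step left them, time stands still between calls to the robot, and variables do not carry over. Pictures are saved under pics/ and viewed, at most 10 in all, crops included, and the job is handed in when it is done.

Besides the shell and the picture viewer there is one more tool, called after "Emit:" as name(argument=value, ...) on one line, values as JSON. jog_arm: Moves the arm, as the interface text tells. Its arguments: {"type":"object","properties":{"rows":{"type":"array"},"hand":{"type":"number"},"squeeze":{"type":"number"}},"required":["rows"]}

```bash
ls; mkdir -p pics; python3 - <<'E'
from plant import robot, imaging
import cv2,pickle
d={}
for n in("scene","top","wrist"):
    c=imaging.read_camera(n);d[n]=c
    cv2.imwrite(f"pics/{n}0.png",c["frame"][:,:,::-1])
    print(n,c["vertical_fov"],c["cx"],c["cy"])
pickle.dump(d,open("c0.pkl","wb"))
print(robot.read_state())
E
```

```text
pics
scene 49.476303624539966 315.09014365798254 232.66527675935856
top 45.513602902532284 322.8751462202776 235.331733191094
wrist 71.43689196632177 323.9568795138601 244.02806078917817
{'t': 0.15, 'q': array([ 1.20160755e+00,  1.30982829e-01,  1.48899768e+00, -5.54208188e-06,
        1.52301982e+00, -8.53927912e-02]), 'dq': array([ 2.85423940e-04, -3.39065866e-03, -2.90903912e-03, -5.47109617e-06,
       -1.67575049e-03, -1.15426971e-03]), 'joint_torque': array([ 1.73039240e-03, -5.60473537e+01, -4.92335773e+01,  7.71122589e-02,
        3.04578070e-02, -1.52974712e-04]), 'tool_pos': array([0.1678212 , 0.57560265, 0.2178486 ]), 'orientation': array([-4.44246588e-01, -3.10970829e+00,  2.15604619e-03]), 'force': array([ 0.23286339, -0.34792752,  0.5810046 ]), 'wrist_torque': array([ 0.01080746,  0.02492957, -0.00900555]), 'gripper_force': 0.0, 'opening': 0.0928409184586442}
```

View pics/scene0.png

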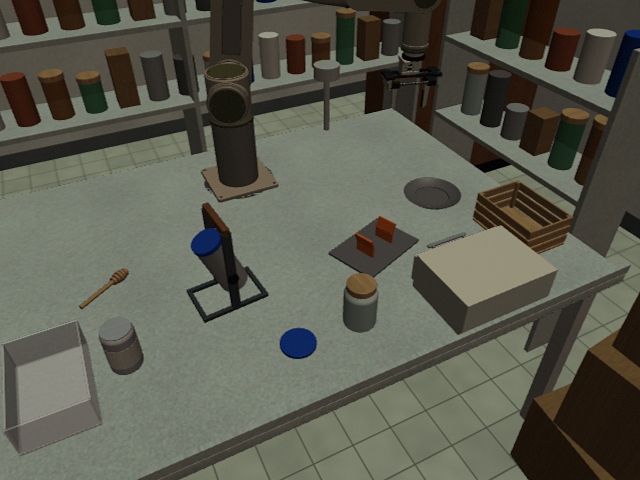

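View pics/top0.png

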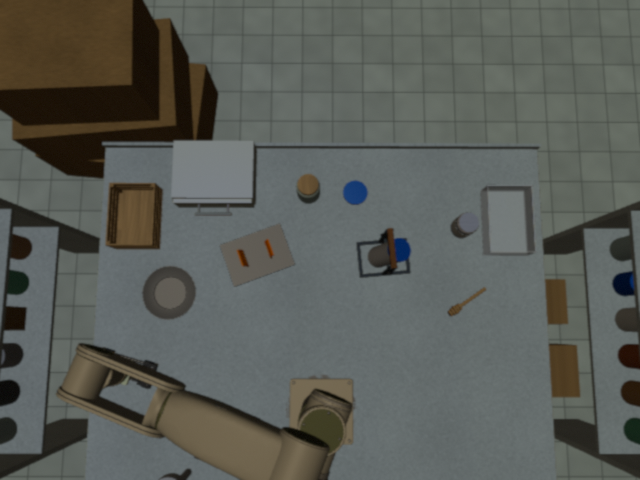

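The scene picture shows the cradle at about (228,260), leaning left in the view, and the dock at (375,245). The top picture has the cradle frame at about (384,257), with the canister leaning to image right (world −y), and the dock at (257,255). Next I'll enlarge both.

```bash
python3 - <<'E'
import cv2,numpy as np
t=cv2.imread("pics/top0.png");s=cv2.imread("pics/scene0.png")
up=lambda im,x,y,w,h,k:cv2.resize(im[y:y+h,x:x+w],None,fx=k,fy=k,interpolation=cv2.INTER_CUBIC)
a=np.hstack([up(t,345,220,80,60,5),up(t,215,220,80,70,5)[:300]])
b=np.hstack([up(s,180,195,100,130,3)[:300],np.zeros((300,20,3),np.uint8),up(s,325,210,100,75,4)[:300]])
W=800;a=a[:,:W];b=cv2.copyMakeBorder(b,0,0,0,W-b.shape[1],0) if 0 else np.pad(b,((0,0),(0,W-b.shape[1]),(0,0)))
im=np.vstack([a,b]);im=np.clip(im.astype(float)*1.8,0,255).astype(np.uint8)
cv2.imwrite("pics/crop1.png",im)
E
```

```text
(no output)
```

View pics/crop1.png

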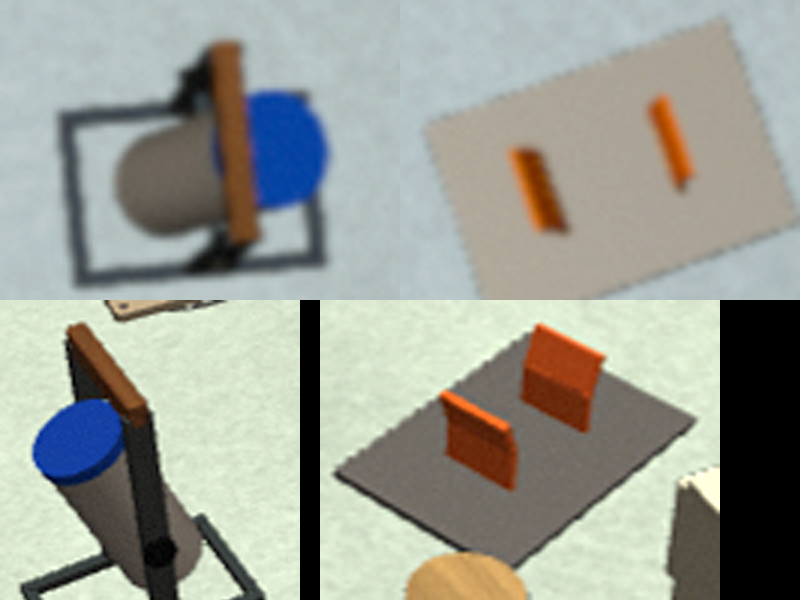

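```bash
cat > h.py <<'E'
import numpy as np
from scipy.optimize import least_squares
def proj(c,X):
    f=240/np.tan(np.radians(c["vertical_fov"]/2));P=np.atleast_2d(X)@np.array(c["R"]).T+c["t"]
    return np.c_[c["cx"]+f*P[:,0]/P[:,2],c["cy"]+f*P[:,1]/P[:,2]]
def tri(obs): # [(cam,px)]
    return least_squares(lambda X:np.concatenate([(proj(c,X)[0]-p) for c,p in obs]),[.5,0,.1])
def place(p,L):
    c,s=np.cos(p[3]),np.sin(p[3]);L=np.array(L,float)
    return np.c_[p[0]+c*L[:,0]-s*L[:,1],p[1]+s*L[:,0]+c*L[:,1],p[2]+L[:,2]]
def fit(obs,p0): # obs [(cam,local,px)]
    r=least_squares(lambda p:np.concatenate([(proj(c,place(p,[l]))[0]-q) for c,l,q in obs]),p0,loss='soft_l1')
    return r.x,r.fun.reshape(-1,2).round(1)
E
python3 - <<'E'
import pickle;from h import *
d=pickle.load(open("c0.pkl","rb"));T,S,W=d["top"],d["scene"],d["wrist"]
for a,b in(((390.4,228.4),(205.3,204.3)),((393.6,268.4),(226.7,232)),((392,248.4),(216,218.2))):
    r=tri([(T,a),(S,b)]);print("handle",r.x.round(4),r.fun.round(1))
h=.012
o=[(T,(.064,.091,h),(356.6,242.4)),(T,(-.064,.091,h),(360.6,277)),(T,(-.064,-.091,h),(410,272.6)),(T,(.064,0,.262),(390.4,228.4)),(T,(-.064,0,.262),(393.6,268.4)),
(S,(.064,0,.262),(226.7,232)),(S,(-.064,0,.262),(205.3,204.3)),(S,(.064,-.091,h),(205,317)),(S,(.064,.091,h),(267,291))]
for i in(0,1):
    # scene near/far assignment check
    print("cradle",*fit(o,[.5,-.1,0,0]))
D=[(T,(.08,.115,.008),(219.6,245.4)),(T,(.08,-.115,.008),(280.4,223.6)),(T,(-.08,-.115,.008),(295,264.5)),(T,(-.08,.115,.008),(234,285)),
(S,(.08,.115,.008),(419.25,240)),(S,(.08,-.115,.008),(373.75,275)),(S,(-.08,-.115,.008),(328.75,253))]
print("dock",*fit(D,[.5,.25,0,.3]))
E
```

```text
handle [ 0.5747 -0.2327  0.3265] [ 7.5  1.9  5.6 -0.3]
handle [ 0.4831 -0.2052  0.1715] [-9.9 -2.7 -7.9  0.4]
handle [ 0.5304 -0.2192  0.2529] [-1.3 -0.3 -1.   0.1]
cradle [ 0.53006699 -0.21990486 -0.00453091  0.10534314] [[-1.4  0.1]
 [-1.3  0.9]
 [-0.  -0. ]
 [-1.8 -0.4]
 [ 0.1 -0.3]
 [-1.1 -1.3]
 [-1.4 -0.6]
 [-0.9  3.9]
 [ 1.   2.1]]
cradle [ 0.53006699 -0.21990486 -0.00453091  0.10534314] [[-1.4  0.1]
 [-1.3  0.9]
 [-0.  -0. ]
 [-1.8 -0.4]
 [ 0.1 -0.3]
 [-1.1 -1.3]
 [-1.4 -0.6]
 [-0.9  3.9]
 [ 1.   2.1]]
dock [ 0.54151997  0.2308349  -0.00227866  0.35848906] [[-0.8 -0.8]
 [-1.3 -1.1]
 [-0.7 -0.6]
 [-0.6  1.5]
 [-0.4 -0.4]
 [-3.1  3.5]
 [-1.2 -0.2]]
```

The cradle is at about (0.53, −0.22) with yaw 0.105. The dock is at about (0.54, 0.23) with yaw 0.358. I'll fly above the handle and refine the pose with the wrist camera.

Emit:
jog_arm(rows=[[[-0.4, -0.5, -0.6], [0, 0, 0]], [[-0.4, -0.5, -0.6], [0, 0, 0]], [[-0.4, -0.5, -0.6], [0, 0, 0]], [[-0.4, -0.5, -0.6], [0, 0, 0]]], hand=-1, squeeze=60)

```text
t: 0.55
tool_pos: [0.2179, 0.4563, 0.3421]
orientation: [0.445, 3.108, 0.005]
force: [0.0, 0.3, 0.5]
opening: 0.0931
gripper_force: 0.0
```

Emit:
jog_arm(rows=[[[-0.8, -0.9, -0.4], [0, 0, 0]], [[-0.8, -0.9, -0.4], [0, 0, 0]], [[-0.8, -0.9, -0.4], [0, 0, 0]], [[-0.8, -0.9, -0.4], [0, 0, 0]], [[-0.8, -0.9, -0.4], [0, 0, 0]]])

```text
t: 1.05
tool_pos: [0.3186, 0.2415, 0.418]
orientation: [0.443, 3.11, 0.0]
force: [1.2, -0.5, 0.3]
opening: 0.0925
gripper_force: 0.0
```

Emit:
jog_arm(rows=[[[-0.8, -0.9, 0], [0, 0, 0]], [[-0.8, -0.9, 0], [0, 0, 0]], [[-0.8, -0.9, 0], [0, 0, 0]], [[-0.8, -0.9, 0], [0, 0, 0]], [[-0.8, -0.9, 0], [0, 0, 0]]])

```text
t: 1.55
tool_pos: [0.4221, 0.0231, 0.4172]
orientation: [0.446, 3.11, -0.0]
force: [0.8, -0.2, -0.8]
opening: 0.0933
gripper_force: 0.0
```

Emit:
jog_arm(rows=[[[-0.8, -0.9, 0], [0, 0, 0]], [[-0.8, -0.9, 0], [0, 0, 0]], [[-0.8, -0.9, 0], [0, 0, 0]], [[-0.8, -0.9, 0], [0, 0, 0]], [[-0.8, -0.9, 0], [0, 0, 0]]])

```text
t: 2.05
tool_pos: [0.5253, -0.1946, 0.4167]
orientation: [-0.446, -3.109, -0.0]
force: [0.2, 0.8, 0.2]
opening: 0.0929
gripper_force: 0.0
```

Emit:
jog_arm(rows=[[[0, -0.1, 0], [0, 0, -0.083]], [[0, -0.1, 0], [0, 0, -0.166]], [[0, -0.1, 0], [0, 0, -0.248]], [[0, -0.1, 0], [0, 0, -0.248]]])

```text
t: 2.45
tool_pos: [0.5191, -0.2115, 0.4169]
orientation: [0.168, -3.136, -0.001]
force: [0.5, -0.6, 0.6]
opening: 0.0933
gripper_force: 0.0
```

```bash
python3 - <<'E'
from plant import robot, imaging
import cv2,pickle
c=imaging.read_camera("wrist");s=robot.read_state()
pickle.dump((c,s),open("w1.pkl","wb"));cv2.imwrite("pics/w1.png",c["frame"][:,:,::-1])
print(s["tool_pos"],s["orientation"],s["q"].round(2),"cam at",-c["R"].T@c["t"],"look",c["R"][2])
E
```

```text
[ 0.51917373 -0.21121809  0.41709557] [ 1.61436087e-01 -3.13687501e+00 -5.10737058e-04] [-0.48  0.03  1.23 -0.    1.88 -2.15] cam at [ 0.45116721 -0.21911707  0.58355646] look [ 0.24955594  0.02790455 -0.96795825]
```

View pics/w1.png

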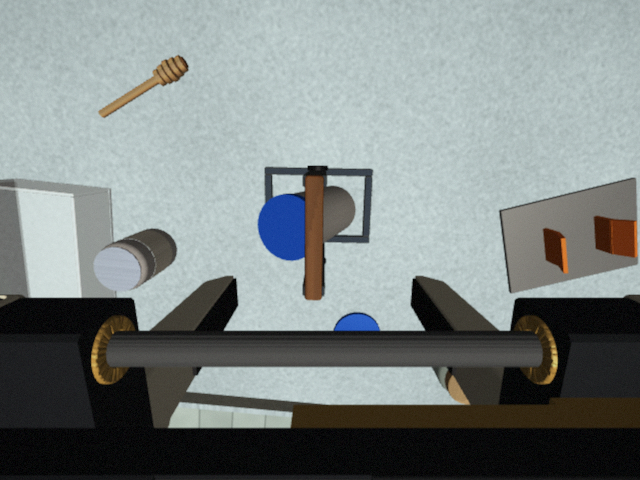

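The wrist view shows image up = −x and image right = +y. The handle top runs from (314.5,173) to (314,299), and the frame corners are at (265,168), (373,170) and (370,242).

```bash
python3 - <<'E'
import pickle,cv2;from h import *
d=pickle.load(open("c0.pkl","rb"));T,S=d["top"],d["scene"];W,s=pickle.load(open("w1.pkl","rb"))
h=.012
o=[(T,(.064,.091,h),(356.6,242.4)),(T,(-.064,.091,h),(360.6,277)),(T,(-.064,-.091,h),(410,272.6)),(T,(.064,0,.262),(390.4,228.4)),(T,(-.064,0,.262),(393.6,268.4)),
(S,(.064,0,.262),(226.7,232)),(S,(-.064,0,.262),(205.3,204.3))]
w=[(W,(-.064,0,.262),(314.8,173)),(W,(.064,0,.262),(314,298)),(W,(-.064,-.091,h),(265,168)),(W,(-.064,.091,h),(373,170)),(W,(.064,.091,h),(370,242.5))]
print(*fit(w,[.5,-.2,0,.1]));print(*fit(w+w+o,[.5,-.2,0,.1]))
for a,b in(((390.4,228.4),(314,298)),((393.6,268.4),(314.8,173))):print(tri([(T,a),(W,b)]).x)
# dock from wrist+top
w2=[(W,(-.08,-.115,.008),(500,210)),(W,(-.08,.115,.008),(635,179)),(W,(.08,-.115,.008),(511,291))]
D=[(T,(.08,.115,.008),(219.6,245.4)),(T,(.08,-.115,.008),(280.4,223.6)),(T,(-.08,-.115,.008),(295,264.5)),(T,(-.08,.115,.008),(234,285)),
(S,(.08,.115,.008),(419.25,240)),(S,(-.08,-.115,.008),(328.75,253))]
print("dock",*fit(D+w2,[.5,.25,0,.3]))
E
```

```text
[ 0.53217924 -0.21944514 -0.00622119  0.09181991] [[ 0.5  2.2]
 [ 0.2  0.4]
 [-0.1 -1.3]
 [-0.3 -1.6]
 [-1.  -0.6]]
[ 0.53191248 -0.21955979 -0.00600664  0.09186677] [[ 0.4  1.9]
 [ 0.1  0.2]
 [-0.2 -1.5]
 [-0.3 -1.8]
 [-1.  -0.8]
 [ 0.4  1.9]
 [ 0.1  0.2]
 [-0.2 -1.5]
 [-0.3 -1.8]
 [-1.  -0.8]
 [-1.4 -0.7]
 [-1.8  0.1]
 [-0.4 -0.1]
 [-1.7 -0.9]
 [-0.4 -0.8]
 [-0.9 -0.3]
 [-0.6  0.1]]
[ 0.58866457 -0.21435644  0.27167239]
[ 0.46627063 -0.22594528  0.25855165]
dock [ 0.54206626  0.2314445  -0.00310929  0.34605337] [[-0.8 -1.4]
 [-1.  -0.9]
 [-0.9 -0.3]
 [-1.1  1. ]
 [ 0.   0.2]
 [-1.1 -0.3]
 [-0.2 -0.4]
 [ 0.  -1.2]
 [-1.9  1.5]]
```

Emit:
jog_arm(rows=[[[-0.05, -0.048, 0.25], [0, 0, 0.007]], [[-0.05, -0.048, 0.5], [0, 0, 0.007]], [[-0.05, -0.048, 0.7], [0, 0, 0.007]], [[-0.05, -0.048, 0.85], [0, 0, 0.007]], [[-0.05, -0.048, 0.93], [0, 0, 0.007]]])

```text
t: 3.0
tool_pos: [0.5287, -0.2186, 0.2277]
orientation: [0.144, -3.134, -0.004]
force: [-1.7, -0.1, 0.0]
opening: 0.0927
gripper_force: 0.0
```

Emit:
jog_arm(rows=[[[0, 0, 0], [0, 0, 0]], [[0, 0, 0], [0, 0, 0]], [[0, 0, 0], [0, 0, 0]]], hand=-0.2)

```text
t: 3.3
tool_pos: [0.5314, -0.2202, 0.2342]
orientation: [-0.148, 3.135, -0.003]
force: [-0.0, -0.3, -0.3]
opening: 0.0737
gripper_force: 0.0
```

```bash
python3 - <<'E'
from plant import robot, imaging
import cv2,pickle
c=imaging.read_camera("wrist");s=robot.read_state()
pickle.dump((c,s),open("w2.pkl","wb"));cv2.imwrite("pics/w2.png",c["frame"][:,:,::-1])
print(s["tool_pos"],s["orientation"],s["force"],s["opening"])
E
```

```text
[ 0.53140953 -0.22022111  0.23411941] [-0.14788216  3.13462666 -0.00321441] [ 0.1557166  -0.93096963  0.3730116 ] 0.0694677573248285
```

View pics/w2.png

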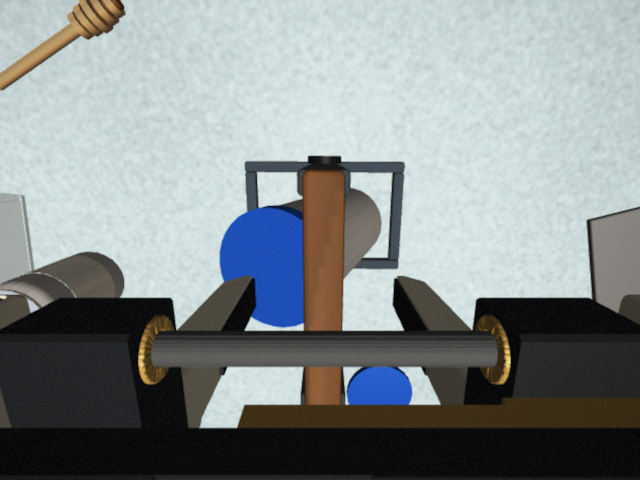

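The handle is centred between the fingers: handle at column 323.5, finger tips at 255 and 394. The lid spans columns 220–305. Close the gripper.

Emit:
jog_arm(rows=[[[0, 0, 0], [0, 0, 0]], [[0, 0, 0], [0, 0, 0]], [[0, 0, 0], [0, 0, 0]], [[0, 0, 0], [0, 0, 0]], [[0, 0, 0], [0, 0, 0]]], hand=1, squeeze=60)

```text
t: 3.85
tool_pos: [0.5301, -0.2196, 0.2314]
orientation: [0.149, -3.138, -0.0]
force: [-0.4, 0.5, 0.3]
opening: 0.0295
gripper_force: 0.0
```

Emit:
jog_arm(rows=[[[0, 0, 0], [0, 0, 0]], [[0, 0, 0], [0, 0, 0]], [[0, 0, 0], [0, 0, 0]], [[0, 0, 0], [0, 0, 0]]])

```text
t: 4.25
tool_pos: [0.5302, -0.2199, 0.2313]
orientation: [0.148, -3.138, 0.0]
force: [1.3, -3.0, -1.4]
opening: 0.0174
gripper_force: 60.0
```

```bash
cat > est.py <<'E'
import numpy as np,cv2
from scipy.spatial.transform import Rotation as Ro
from h import proj
ROI=(185,285,190,460)
A=np.linspace(0,2*np.pi,60,endpoint=False)
def mask(f):
    f=f.astype(int);r,g,b=f[...,0],f[...,1],f[...,2]
    return (b>60)&(b>1.7*r)&(b>1.4*g)
def tilt(s): return np.arcsin(Ro.from_rotvec(s["orientation"]).as_matrix()[2,1])
def lidpts(phi,off):
    # cradle frame rel. to tool: X=-tx, Y=ty, Z=-tz ; handle centre at tool z=-0.019+off[1], tool x=off[0]
    c,s_=np.cos(phi),np.sin(phi);P=[]
    for z in(.096,.087):
        x,y=.0395*np.cos(A),.0395*np.sin(A)
        P.append(np.c_[x,c*y-s_*z,s_*y+c*z-.14])   # rel. to handle centre, cradle axes
    P=np.vstack(P);return np.c_[off[0]-P[:,0],P[:,1],-.019+off[1]-P[:,2]]
def world(P,s): return P@Ro.from_rotvec(s["orientation"]).as_matrix().T+s["tool_pos"]
def camtool(c,s): # camera extrinsics in tool frame
    R=Ro.from_rotvec(s["orientation"]).as_matrix();return dict(c,R=c["R"]@R,t=c["R"]@s["tool_pos"]+c["t"])
def render(ct,phi,off):
    h=cv2.convexHull(proj(ct,lidpts(phi,off)).astype(np.float32))
    m=np.zeros((480,640),np.uint8);cv2.fillConvexPoly(m,np.round(h*16).astype(np.int32),1,shift=4);return m>0
def edges(m): # left-most/right-most set column per row in ROI
    a=m[ROI[0]:ROI[1],ROI[2]:ROI[3]];any_=a.any(1)
    return np.where(any_,a.argmax(1),-1),np.where(any_,a.shape[1]-1-a[:,::-1].argmax(1),-1)
HL,HR=296-190,352-190
def cost(ct,phi,off,el,er):
    l,r=edges(render(ct,phi,off));e=[]
    okl=(el>=0)&(el<HL)&(l>=0)&(l<HL);okr=(er>HR)&(r>HR)
    d=np.r_[np.abs(l-el)[okl],np.abs(r-er)[okr]]
    miss=((el>=0)&(el<HL)&~okl).sum()+((l>=0)&(l<HL)&~okl).sum()+((er>HR)&~okr).sum()+((r>HR)&~okr).sum()
    return np.minimum(d,15).sum()+8*miss
def phi(c,s,off):
    m=mask(c["frame"]);k=np.zeros_like(m);k[ROI[0]:ROI[1],ROI[2]:ROI[3]]=m[ROI[0]:ROI[1],ROI[2]:ROI[3]]
    el,er=edges(k);ct=camtool(c,s)
    g=np.arange(-.36,.38,.02);v=[cost(ct,p,off,el,er) for p in g];p0=g[np.argmin(v)]
    g=np.arange(p0-.025,p0+.0251,.0025);v=np.array([cost(ct,p,off,el,er) for p in g])
    i=v.argmin();return g[np.isclose(v,v[i],atol=v[i]*.02+1)].mean(),v[i]
E
python3 - <<'E'
from plant import robot, imaging
import cv2,pickle;from est import *
c=imaging.read_camera("wrist");s=robot.read_state()
pickle.dump((c,s),open("w3.pkl","wb"))
print(s["t"],s["tool_pos"],s["force"],s["opening"],s["gripper_force"],tilt(s))
best=min(((phi(c,s,(x,z)),x,z) for x in np.arange(-.008,.0081,.002) for z in np.arange(-.006,.0061,.003)),key=lambda q:q[0][1]+0*q[1]);print(best)
ct=camtool(c,s)
m=mask(c["frame"]);k=np.zeros_like(m);k[ROI[0]:ROI[1],ROI[2]:ROI[3]]=m[ROI[0]:ROI[1],ROI[2]:ROI[3]];el,er=edges(k)
r=sorted((cost(ct,.35,(x,z),el,er),round(x,4),round(z,4)) for x in np.arange(-.01,.0101,.001) for z in np.arange(-.006,.0061,.001));print(r[:6])
f=c["frame"][:,:,::-1].copy();cs,_=cv2.findContours(render(ct,.35,r[0][1:]).astype(np.uint8),0,1);cv2.drawContours(f,cs,-1,(0,255,255),1)
cs,_=cv2.findContours(render(ct,0,r[0][1:]).astype(np.uint8),0,1);cv2.drawContours(f,cs,-1,(0,255,0),1)
cv2.imwrite("pics/w3.png",f)
E
```

```text
4.3 [ 0.53018842 -0.2198285   0.23130006] [ 0.86836603 -2.5894359  -2.29472992] 0.017445394900647015 59.99305844306946 -0.0001749915729784675
((np.float64(0.34750000000000064), np.int64(29)), np.float64(-0.002), np.float64(0.0))
[(np.int64(19), np.float64(-0.002), np.float64(0.001)), (np.int64(29), np.float64(-0.002), np.float64(0.0)), (np.int64(59), np.float64(-0.002), np.float64(0.002)), (np.int64(60), np.float64(-0.002), np.float64(-0.001)), (np.int64(82), np.float64(-0.002), np.float64(0.003)), (np.int64(85), np.float64(-0.002), np.float64(-0.002))]
```

View pics/w3.png

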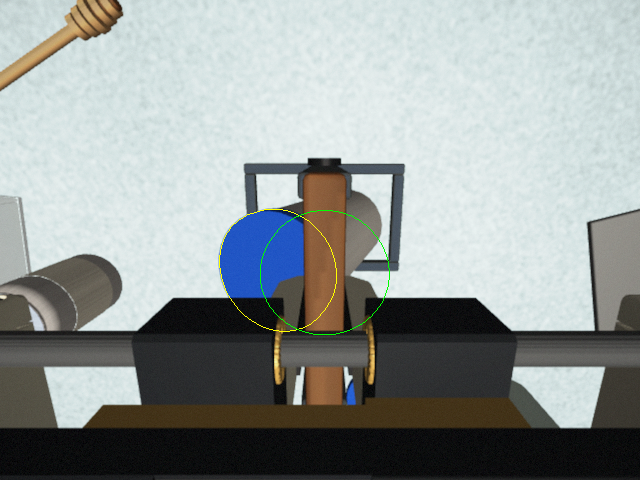

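The grip is solid at 60 N, and the rendered lid at 0.35 rad matches the picture (yellow outline on the blue lid). I'll lift while writing a predictor for the balance control.

Emit:
jog_arm(rows=[[[0, 0, -0.06], [0, 0, 0]], [[0, 0, -0.18], [0, 0, 0]], [[0, 0, -0.33], [0, 0, 0]], [[0, 0, -0.47], [0, 0, 0]], [[0, 0, -0.55], [0, 0, 0]]])

```text
t: 4.8
tool_pos: [0.5302, -0.2193, 0.3437]
orientation: [-0.149, 3.137, 0.0]
force: [0.9, 0.1, -8.2]
opening: 0.0178
gripper_force: 60.0
```

```bash
cat > ctl.py <<'E'
# usage: ctl.py "[alpha targets of last call's rows]" "[y targets, m, relative to cumulative]" plan_rows
import sys,json,os,numpy as np
from scipy.optimize import least_squares,brentq
from plant import robot,imaging
from est import phi,tilt
OFF=(-.002,.001);I,K,B,W,DT=.0013,.028,.010,22.,.005;H=.122
L=json.load(open("log.json")) if os.path.exists("log.json") else dict(cmd=[],meas=[])
al,yl=json.loads(sys.argv[1]),json.loads(sys.argv[2])
nxty=json.loads(sys.argv[3]) if len(sys.argv)>3 else [0]*5
n=len(al);t0=robot.read_state()["t"]-.1*n
for i in range(n): L["cmd"].append([t0+.1*i,t0+.1*(i+1),al[i],yl[i] if yl else 0])
for _ in range(2):
    s=robot.read_state();c=imaging.read_camera("wrist");p,v=phi(c,s,OFF);L["meas"].append([s["t"],p,float(tilt(s)),float(v)])
tn=robot.read_state()["t"]
json.dump(L,open("log.json","w"))
def sig(cmd,t,k):
    T,Y=[-1],[0.];
    for a,b,*x in cmd:
        if a>T[-1]+1e-6:T.append(a);Y.append(Y[-1])
        T.append(b);Y.append(x[k] if k==0 else Y[-1]+x[k])
    return np.interp(t,T,Y)
def filt(u):
    x,v=u[0],0.;o=[]
    for q in u:
        a=W*W*(q-x)-2*W*v;v+=a*DT;x+=v*DT;o.append((x,v,a))
    return np.array(o)
def sim(x0,g,d,t,A,Y):
    p,w=x0;o=[]
    for k in range(len(t)):
        o.append((p,w));acc=(g*(p+A[k,0])-K*p-B*w+g/9.81*Y[k,2]+d)/I-A[k,2]
        w+=acc*DT;p+=w*DT
        if abs(p)>.35:p=np.sign(p)*.35;w=0. if w*p>0 else w
    return np.array(o)
ts=L["cmd"][0][0];full=np.arange(ts-.2,tn+1.6,DT)
def sigs(cmd): return filt(sig(cmd,full,0)),filt(sig(cmd,full,1))
A,Y=sigs(L["cmd"])
M=np.array(L["meas"]);M=M[M[:,0]>tn-2.2];i0=np.searchsorted(full,M[0,0]-1e-6);i1=np.searchsorted(full,tn-1e-6)
def res(z):
    o=sim(z[:2],z[2],z[3],full[i0:i1+1],A[i0:i1+1],Y[i0:i1+1])[:,0]
    return np.r_[(np.interp(M[:,0],full[i0:i1+1],o)-M[:,1])/.004,(z[2]-.044)/.004,z[3]/.0008,(z[1])/.5]
z=least_squares(res,[M[0,1],0,.044,0],x_scale=[.1,.3,.01,.001]).x
cur=sim(z[:2],z[2],z[3],full[i0:i1+1],A[i0:i1+1],Y[i0:i1+1])[-1]
ac=L["cmd"][-1][2];aeq=-z[3]/z[2]
def plan(a1,nup=3,nn=5):
    rows=[];a=ac
    for k in range(nn):
        tgt=a1 if k<nup else aeq
        a+=np.clip(tgt-a,-.14,.14);rows.append(a)
    return rows
def end(rows,y,extra=1.0):
    cmd=L["cmd"]+[[tn+.1*i,tn+.1*(i+1),r,y[i]] for i,r in enumerate(rows)]
    A2,Y2=sigs(cmd);j=np.searchsorted(full,tn+.1*len(rows)+extra)
    return full[i1:j],sim(cur,z[2],z[3],full[i1:j],A2[i1:j],Y2[i1:j]),A2[i1:j]
nn=len(nxty);f=lambda a:end(plan(a,3,nn),nxty)[1][-1,0]
gs=np.linspace(-.34,.34,35);vs=[abs(f(a)) for a in gs];a1=gs[np.argmin(vs)]
try:a1=brentq(f,a1-.03,a1+.03,xtol=.001)
except ValueError:pass
r=plan(a1,3,nn);t,o,AA=end(r,nxty,.1);th=o[:,0]+AA[:,0]
q=M[-1];s=robot.read_state()
print("t %.2f phi %.3f/%.3f alpha meas %.3f cmd %.3f model %.3f fitcost %.0f | g %.4f aeq %.3f phi %.3f w %.3f theta %.3f"%(tn,M[-2,1],q[1],q[2],ac,A[i1,0],q[3],z[2],aeq,*cur,cur[0]+A[i1,0]))
print("pos",s["tool_pos"].round(4),"F",s["force"].round(1),"open",round(s["opening"],4))
print("res",(res(z)[:len(M)]*.004).round(3))
print("plan",np.round(r,3),"theta max %.3f min %.3f end phi %.3f"%(th.max(),th.min(),o[-1,0]))
for a in r: b=-(a-ac);print("  y %.3f turnx %.3f"%(H*np.sin(b)/.2,b/(np.pi/2)),end=";")
E
python3 ctl.py "[0,0,0,0,0]" "[]"
```

```text
t 4.90 phi 0.350/0.353 alpha meas -0.002 cmd 0.000 model 0.000 fitcost 33 | g 0.0440 aeq -0.000 phi 0.350 w 0.000 theta 0.350
pos [ 0.5308 -0.2196  0.3443] F [ 0.8 -0.3 -9.1] open 0.018
res [ 0.    -0.003]
plan [-0.14  -0.265 -0.265 -0.125  0.   ] theta max 0.350 min -0.063 end phi -0.023
  y 0.085 turnx 0.089;  y 0.160 turnx 0.169;  y 0.160 turnx 0.169;  y 0.076 turnx 0.080;  y -0.000 turnx -0.000;
```

Emit:
jog_arm(rows=[[[0, 0.085, 0.006], [0.089, 0, 0]], [[0, 0.16, 0.021], [0.169, 0, 0]], [[0, 0.16, 0.021], [0.169, 0, 0]], [[0, 0.092, 0.007], [0.096, 0, 0]], [[0, 0.031, 0.001], [0.032, 0, 0]]])

```text
t: 5.4
tool_pos: [0.5296, -0.2107, 0.3398]
orientation: [-0.158, 3.136, -0.068]
force: [0.1, -1.0, -9.9]
opening: 0.0177
gripper_force: 60.0
```

```bash
python3 ctl.py "[-0.14,-0.265,-0.265,-0.151,-0.05]" "[]"
```

```text
t 5.50 phi -0.132/-0.144 alpha meas -0.039 cmd -0.050 model -0.070 fitcost 142 | g 0.0119 aeq 0.285 phi -0.182 w -0.243 theta -0.252
pos [ 0.5286 -0.216   0.339 ] F [-1.5  0.1 -8.9] open 0.0173
res [-0.    -0.01   0.021 -0.017]
plan [0.09  0.23  0.34  0.285 0.285] theta max 0.203 min -0.252 end phi -0.083
  y -0.085 turnx -0.089;  y -0.169 turnx -0.178;  y -0.232 turnx -0.248;  y -0.201 turnx -0.213;  y -0.201 turnx -0.213;
```

```bash
sed -i 's/W,DT=.0013,.028,.010,22.,.005/W,DT=.0013,.028,.010,45.,.005/; s/for _ in range(2):/for _ in range(2 if n else 0):/; s/(z\[2\]-.044)\/.004,z\[3\]\/.0008/(z[2]-.044)\/.0015,z[3]\/.0004/; s/tn-2.2/tn-1.3/' ctl.py
sed -i 's/M=M\[M\[:,0\]>tn-1.3\]/M=M[(M[:,0]>tn-1.3)\&(M[:,0]>5.0)]/' ctl.py
python3 ctl.py "[]" "[]"
```

```text
t 5.50 phi -0.132/-0.144 alpha meas -0.039 cmd -0.050 model -0.052 fitcost 142 | g 0.0440 aeq 0.000 phi -0.137 w 0.112 theta -0.189
pos [ 0.5286 -0.216   0.339 ] F [-1.5  0.1 -8.9] open 0.0173
res [-0.001  0.001]
plan [0.09  0.209 0.209 0.069 0.   ] theta max 0.057 min -0.189 end phi 0.023
  y -0.085 turnx -0.089;  y -0.156 turnx -0.165;  y -0.156 turnx -0.165;  y -0.072 turnx -0.076;  y -0.031 turnx -0.032;
```

```bash
python3 - <<'E'
s=open("ctl.py").read()
s=s.replace("tgt=a1 if k<nup else aeq\n        a+=np.clip(tgt-a,-.14,.14)","tgt=a1 if k<nup else aeq\n        a+=np.clip(tgt-a,-.07,.07)")
s=s.replace("    cmd=L[\"cmd\"]+[[","    R=list(rows);y=list(y)\n    for _ in range(4): R.append(R[-1]+np.clip(aeq-R[-1],-.07,.07));y.append(0)\n    cmd=L[\"cmd\"]+[[").replace("enumerate(rows)]","enumerate(R)]")
s=s.replace("tn+1.6,DT","tn+2.0,DT").replace(",.34,35",".34,35") if 0 else s.replace("tn+1.6,DT","tn+2.0,DT")
open("ctl.py","w").write(s)
E
python3 ctl.py "[]" "[]"
```

```text
t 5.50 phi -0.132/-0.144 alpha meas -0.039 cmd -0.050 model -0.052 fitcost 142 | g 0.0440 aeq 0.000 phi -0.137 w 0.112 theta -0.189
pos [ 0.5286 -0.216   0.339 ] F [-1.5  0.1 -8.9] open 0.0173
res [-0.001  0.001]
plan [-0.12 -0.19 -0.26 -0.19 -0.12] theta max -0.187 min -0.552 end phi -0.350
  y 0.043 turnx 0.045;  y 0.085 turnx 0.089;  y 0.127 turnx 0.134;  y 0.085 turnx 0.089;  y 0.043 turnx 0.045;
```

Emit:
jog_arm(rows=[[[0, -0.061, 0.003], [-0.064, 0, 0]], [[0, -0.103, 0.009], [-0.108, 0, 0]], [[0, -0.109, 0.01], [-0.115, 0, 0]], [[0, -0.091, 0.007], [-0.095, 0, 0]], [[0, -0.061, 0.003], [-0.064, 0, 0]]])

```text
t: 6.0
tool_pos: [0.5305, -0.2256, 0.3402]
orientation: [0.147, -3.134, -0.074]
force: [-1.0, 0.8, -9.7]
opening: 0.0175
gripper_force: 60.0
```

```bash
sed -i 's/def plan(a1,nup=3/def plan(a1,nup=4/; s/plan(a,3,nn)/plan(a,4,nn)/; s/plan(a1,3,nn)/plan(a1,4,nn)/; s/-.07,.07/-.1,.1/g; s/vs=\[abs(f(a)) for a in gs\]/vs=[abs(f(a))+.01*abs(a) for a in gs]/' ctl.py
python3 ctl.py "[0.05,0.12,0.13,0.1,0.05]" "[]"
```

```text
t 6.10 phi -0.187/-0.199 alpha meas 0.044 cmd 0.050 model 0.051 fitcost 139 | g 0.0458 aeq 0.018 phi -0.202 w -0.251 theta -0.151
pos [ 0.5312 -0.2229  0.3421] F [ 0.7  0.1 -8.7] open 0.0177
res [ 0.002 -0.004 -0.007  0.007]
plan [0.15 0.25 0.25 0.25 0.15] theta max 0.083 min -0.161 end phi -0.009
  y -0.061 turnx -0.064;  y -0.121 turnx -0.127;  y -0.121 turnx -0.127;  y -0.121 turnx -0.127;  y -0.061 turnx -0.064;
```

Emit:
jog_arm(rows=[[[0, -0.061, 0.003], [-0.064, 0, 0]], [[0, -0.121, 0.012], [-0.127, 0, 0]], [[0, -0.121, 0.012], [-0.127, 0, 0]], [[0, -0.121, 0.012], [-0.127, 0, 0]], [[0, -0.061, 0.003], [-0.064, 0, 0]]])

```text
t: 6.6
tool_pos: [0.5312, -0.2393, 0.3372]
orientation: [0.143, -3.119, -0.235]
force: [-1.1, 0.9, -10.8]
opening: 0.0177
gripper_force: 60.0
```

```bash
cat >> ctl.py <<'E'

if n:
    import cv2;from est import render,camtool
    f=c["frame"][:,:,::-1].copy();cs,_=cv2.findContours(render(camtool(c,s),p,OFF).astype(np.uint8),0,1);cv2.drawContours(f,cs,-1,(0,255,255),1);cv2.imwrite("pics/last.png",f[150:350,150:480])
E
python3 ctl.py "[0.15,0.25,0.25,0.25,0.15]" "[]"
```

```text
t 6.70 phi 0.004/0.041 alpha meas 0.142 cmd 0.150 model 0.152 fitcost 107 | g 0.0431 aeq -0.008 phi 0.080 w 0.564 theta 0.232
pos [ 0.5328 -0.2345  0.3424] F [ 0.9  1.1 -7. ] open 0.0178
res [-0.    -0.009  0.012 -0.01   0.008]
plan [ 0.05 -0.05 -0.15 -0.25 -0.15] theta max 0.282 min 0.029 end phi 0.119
  y 0.061 turnx 0.064;  y 0.121 turnx 0.127;  y 0.180 turnx 0.191;  y 0.238 turnx 0.255;  y 0.180 turnx 0.191;
```

View pics/last.png

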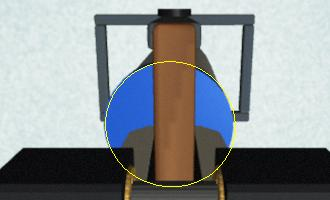

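The overlay fits the lid, so the angle measurement is good. The predictor ignored the 0.1 s camera hold; I'll fix that and replan.

```bash
sed -i 's/-\.1,\.1/-.14,.14/g; s/R=list(rows);y=list(y)/R=list(rows)+[rows[-1]];y=list(y)+[0]/; s/plan(a1,nup=4/plan(a1,nup=3/; s/plan(a,4,nn)/plan(a,NUP,nn)/; s/plan(a1,4,nn)/plan(a1,NUP,nn)/; s/^nn=len/NUP=int(sys.argv[4]) if len(sys.argv)>4 else 3\nnn=len/' ctl.py
python3 ctl.py "[]" "[]" "[0,0,0,0,0]" 4 ; echo; python3 ctl.py "[]" "[]" | tail -2
```

```text
t 6.70 phi 0.004/0.041 alpha meas 0.142 cmd 0.150 model 0.152 fitcost 107 | g 0.0431 aeq -0.008 phi 0.080 w 0.564 theta 0.232
pos [ 0.5328 -0.2345  0.3424] F [ 0.9  1.1 -7. ] open 0.0178
res [-0.    -0.009  0.012 -0.01   0.008]
plan [ 0.01  -0.13  -0.241 -0.241 -0.101] theta max 0.266 min -0.054 end phi 0.050
  y 0.085 turnx 0.089;  y 0.169 turnx 0.178;  y 0.233 turnx 0.249;  y 0.233 turnx 0.249;  y 0.152 turnx 0.160;
plan [ 0.01  -0.13  -0.27  -0.13  -0.008] theta max 0.266 min -0.003 end phi 0.037
  y 0.085 turnx 0.089;  y 0.169 turnx 0.178;  y 0.249 turnx 0.267;  y 0.169 turnx 0.178;  y 0.096 turnx 0.100;
```

Emit:
jog_arm(rows=[[[0, 0.085, 0.006], [0.089, 0, 0]], [[0, 0.169, 0.024], [0.178, 0, 0]], [[0, 0.249, 0.053], [0.267, 0, 0]], [[0, 0.169, 0.024], [0.178, 0, 0]], [[0, 0.096, 0.008], [0.1, 0, 0]]])

```text
t: 7.2
tool_pos: [0.5328, -0.2044, 0.3416]
orientation: [-0.187, 3.135, 0.003]
force: [2.1, -0.5, -6.9]
opening: 0.0179
gripper_force: 60.1
```

```bash
python3 ctl.py "[0.01,-0.13,-0.27,-0.13,-0.007]" "[]"
```

```text
t 7.30 phi -0.052/-0.006 alpha meas 0.004 cmd -0.007 model -0.010 fitcost 213 | g 0.0379 aeq 0.026 phi -0.043 w 0.071 theta -0.053
pos [ 0.5307 -0.2183  0.3417] F [ -3.1  -0.4 -10.3] open 0.0177
res [ 0.    -0.008  0.001  0.042 -0.037]
plan [0.072 0.072 0.072 0.026 0.026] theta max 0.040 min -0.053 end phi 0.004
  y -0.048 turnx -0.050;  y -0.048 turnx -0.050;  y -0.048 turnx -0.050;  y -0.020 turnx -0.021;  y -0.020 turnx -0.021;
```

Emit:
jog_arm(rows=[[[0, -0.005, 0], [-0.005, 0, 0]]])

```text
t: 7.4
tool_pos: [0.5305, -0.219, 0.3422]
orientation: [-0.15, 3.137, 0.003]
force: [0.5, 1.5, -9.1]
opening: 0.0178
gripper_force: 60.0
```

```bash
python3 ctl.py "[0.0]" "[]"
```

```text
t 7.50 phi 0.023/0.033 alpha meas 0.002 cmd 0.000 model -0.000 fitcost 164 | g 0.0386 aeq -0.046 phi 0.040 w 0.265 theta 0.040
pos [ 0.5302 -0.2192  0.3422] F [ 0.9  0.4 -9.4] open 0.0177
res [ 0.012 -0.019  0.045 -0.022 -0.009 -0.006]
plan [-0.14  -0.166 -0.166 -0.046 -0.046] theta max 0.046 min -0.085 end phi -0.011
  y 0.085 turnx 0.089;  y 0.101 turnx 0.106;  y 0.101 turnx 0.106;  y 0.028 turnx 0.029;  y 0.028 turnx 0.029;
```

Emit:
jog_arm(rows=[[[0, 0.03, 0.001], [0.032, 0, 0]], [[0, 0.03, 0.001], [0.032, 0, 0]], [[0, 0.03, 0.001], [0.032, 0, 0]], [[0, 0.015, 0], [0.016, 0, 0]], [[0, 0, 0], [0, 0, 0]]])

```text
t: 8.0
tool_pos: [0.5302, -0.2198, 0.3417]
orientation: [-0.149, 3.138, 0.006]
force: [-0.3, -0.1, -8.3]
opening: 0.0179
gripper_force: 60.0
```

```bash
sed -i 's/z\[3\]\/.0004/z[3]\/.0002/; s/tn-1.3/tn-0.9/; s/-M\[:,1\])\/.004/-M[:,1])\/.006/; s/044)\/.0015/044)\/.002/' ctl.py; python3 ctl.py "[-0.05,-0.05,-0.05,-0.025,0]" "[]"
```

```text
t 8.10 phi 0.011/0.014 alpha meas 0.005 cmd 0.000 model -0.001 fitcost 191 | g 0.0439 aeq 0.006 phi 0.013 w 0.053 theta 0.013
pos [ 0.53   -0.2212  0.341 ] F [  0.2  -1.6 -10.3] open 0.0175
res [ 0.011 -0.018  0.002  0.002  0.003 -0.002]
plan [-0.018 -0.018 -0.018  0.006  0.006] theta max 0.015 min -0.003 end phi -0.002
  y 0.011 turnx 0.012;  y 0.011 turnx 0.012;  y 0.011 turnx 0.012;  y -0.003 turnx -0.004;  y -0.003 turnx -0.004;
```

Emit:
jog_arm(rows=[[[0, 0.011, 0], [0.012, 0, 0]], [[0, 0.011, 0], [0.012, 0, 0]], [[0, 0.011, 0], [0.012, 0, 0]], [[0, 0.006, 0], [0.006, 0, 0]], [[0, 0, 0], [0, 0, 0]]])

```text
t: 8.6
tool_pos: [0.5303, -0.2194, 0.3415]
orientation: [-0.15, 3.138, 0.004]
force: [0.2, -0.3, -9.4]
opening: 0.0174
gripper_force: 60.0
```

```bash
python3 ctl.py "[-0.018,-0.018,-0.018,-0.009,0]" "[]"
```

```text
t 8.70 phi 0.036/0.043 alpha meas 0.003 cmd 0.000 model -0.000 fitcost 167 | g 0.0440 aeq -0.000 phi 0.044 w 0.081 theta 0.044
pos [ 0.5301 -0.22    0.3412] F [ 0.1 -0.  -9.2] open 0.0174
res [-0.     0.     0.002 -0.002]
plan [-0.069 -0.069 -0.069 -0.    -0.   ] theta max 0.045 min -0.023 end phi -0.006
  y 0.042 turnx 0.044;  y 0.042 turnx 0.044;  y 0.042 turnx 0.044;  y 0.000 turnx 0.000;  y 0.000 turnx 0.000;
```

Emit:
jog_arm(rows=[[[0, 0.04, 0.001], [0.042, 0, 0]], [[0, 0.04, 0.001], [0.042, 0, 0]], [[0, 0.04, 0.001], [0.042, 0, 0]], [[0, 0.018, 0], [0.019, 0, 0]], [[0, 0.002, 0], [0.0025, 0, 0]]])

```text
t: 9.2
tool_pos: [0.5302, -0.2196, 0.3415]
orientation: [-0.149, 3.138, -0.0]
force: [-0.2, -1.2, -9.9]
opening: 0.0179
gripper_force: 60.0
```

```bash
python3 ctl.py "[-0.066,-0.066,-0.066,-0.03,-0.004]" "[]"
```

```text
t 9.30 phi -0.006/-0.004 alpha meas 0.001 cmd -0.004 model -0.005 fitcost 186 | g 0.0439 aeq 0.000 phi -0.005 w 0.044 theta -0.010
pos [ 0.5299 -0.2208  0.3409] F [-0.5  0.1 -9.5] open 0.0175
res [ 0.001 -0.001  0.003 -0.002]
plan [0.001 0.001 0.001 0.    0.   ] theta max 0.000 min -0.010 end phi -0.000
  y -0.003 turnx -0.003;  y -0.003 turnx -0.003;  y -0.003 turnx -0.003;  y -0.002 turnx -0.003;  y -0.002 turnx -0.003;
```

Emit:
jog_arm(rows=[[[0, 0, 0], [0, 0, 0]], [[0, 0, 0], [0, 0, 0]], [[0, 0, 0], [0, 0, 0]], [[0, 0, 0], [0, 0, 0]], [[0, 0, 0], [0, 0, 0]]])

```text
t: 9.8
tool_pos: [0.5302, -0.2189, 0.3415]
orientation: [-0.149, 3.138, -0.004]
force: [-0.3, -0.1, -9.5]
opening: 0.0178
gripper_force: 60.0
```

```bash
python3 ctl.py "[-0.004,-0.004,-0.004,-0.004,-0.004]" "[]"
```

```text
t 9.90 phi 0.000/0.000 alpha meas -0.003 cmd -0.004 model -0.004 fitcost 189 | g 0.0440 aeq 0.001 phi -0.001 w -0.019 theta -0.005
pos [ 0.5302 -0.219   0.3414] F [-0.8 -0.6 -9.1] open 0.0175
res [ 0.001 -0.002  0.001 -0.   ]
plan [0.008 0.008 0.008 0.001 0.001] theta max 0.003 min -0.005 end phi 0.001
  y -0.007 turnx -0.008;  y -0.007 turnx -0.008;  y -0.007 turnx -0.008;  y -0.003 turnx -0.003;  y -0.003 turnx -0.003;
```

Emit:
jog_arm(rows=[[[0, -0.005, 0], [-0.005, 0, 0]], [[0, -0.005, 0], [-0.005, 0, 0]], [[0, -0.005, 0], [-0.005, 0, 0]], [[0, -0.003, 0], [-0.003, 0, 0]], [[0, -0.003, 0], [-0.003, 0, 0]]])

```text
t: 10.4
tool_pos: [0.5302, -0.2197, 0.3414]
orientation: [0.149, -3.138, -0.003]
force: [0.5, 0.5, -10.1]
opening: 0.0175
gripper_force: 60.0
```

```bash
python3 ctl.py "[0.004,0.004,0.004,0.001,0.001]" "[]"
```

```text
t 10.50 phi -0.007/-0.010 alpha meas 0.002 cmd 0.001 model 0.001 fitcost 176 | g 0.0440 aeq 0.000 phi -0.010 w -0.013 theta -0.009
pos [ 0.5302 -0.2197  0.3413] F [-0.2  0.1 -9.7] open 0.018
res [ 0.    -0.001 -0.001  0.001]
plan [0.015 0.015 0.015 0.    0.   ] theta max 0.005 min -0.009 end phi 0.001
  y -0.008 turnx -0.009;  y -0.008 turnx -0.009;  y -0.008 turnx -0.009;  y 0.000 turnx 0.000;  y 0.000 turnx 0.000;
```

Emit:
jog_arm(rows=[[[0, -0.008, 0], [-0.009, 0, 0]], [[0, -0.008, 0], [-0.009, 0, 0]], [[0, -0.008, 0], [-0.009, 0, 0]], [[0, 0, 0], [0, 0, 0]], [[0, 0, 0], [0, 0, 0]]])

```text
t: 11.0
tool_pos: [0.5303, -0.2194, 0.3415]
orientation: [-0.149, 3.138, 0.003]
force: [-0.5, 0.4, -9.1]
opening: 0.0177
gripper_force: 60.0
```

```bash
python3 ctl.py "[0.015,0.015,0.015,0.001,0.001]" "[]"
```

```text
t 11.10 phi -0.003/-0.004 alpha meas 0.002 cmd 0.001 model 0.001 fitcost 179 | g 0.0440 aeq 0.000 phi -0.005 w -0.015 theta -0.004
pos [ 0.5303 -0.2194  0.3415] F [-0.1  0.3 -8.8] open 0.0173
res [-0.  0.  0. -0.]
plan [0.008 0.008 0.008 0.    0.   ] theta max 0.003 min -0.004 end phi 0.001
  y -0.004 turnx -0.004;  y -0.004 turnx -0.004;  y -0.004 turnx -0.004;  y 0.001 turnx 0.001;  y 0.001 turnx 0.001;
```

Emit:
jog_arm(rows=[[[0, -0.004, 0], [-0.0045, 0, 0]], [[0, -0.004, 0], [-0.0045, 0, 0]], [[0, -0.004, 0], [-0.0045, 0, 0]], [[0, 0, 0], [0, 0, 0]], [[0, 0, 0], [0, 0, 0]]])

```text
t: 11.6
tool_pos: [0.5302, -0.2196, 0.3414]
orientation: [0.149, -3.138, -0.003]
force: [0.7, -0.4, -9.3]
opening: 0.0176
gripper_force: 60.0
```

```bash
python3 ctl.py "[0.008,0.008,0.008,0.001,0.001]" "[]" "[0.008,0.018,0.022,0.018,0.008]"
```

```text
t 11.70 phi -0.010/-0.010 alpha meas 0.002 cmd 0.001 model 0.001 fitcost 181 | g 0.0440 aeq 0.000 phi -0.011 w -0.020 theta -0.010
pos [ 0.5302 -0.2196  0.3414] F [-0.2  1.3 -9.6] open 0.0175
res [ 0.001 -0.001  0.    -0.   ]
plan [-0.016 -0.016 -0.016  0.     0.   ] theta max 0.049 min -0.011 end phi 0.023
  y 0.011 turnx 0.011;  y 0.011 turnx 0.011;  y 0.011 turnx 0.011;  y 0.000 turnx 0.000;  y 0.000 turnx 0.000;
```

Emit:
jog_arm(rows=[[[-0.005, 0.05, 0], [0.011, 0, 0]], [[-0.015, 0.14, 0], [0.011, 0, -0.007]], [[-0.025, 0.25, 0], [0.011, 0, -0.014]], [[-0.035, 0.33, 0], [0, 0, -0.02]], [[-0.04, 0.37, 0], [0, 0, -0.02]]])

```text
t: 12.2
tool_pos: [0.5313, -0.143, 0.3418]
orientation: [-0.202, 3.135, 0.006]
force: [-0.5, -0.7, -9.7]
opening: 0.0176
gripper_force: 60.0
```

```bash
python3 ctl.py "[-0.016,-0.016,-0.016,0.001,0.001]" "[0.008,0.018,0.022,0.018,0.008]" "[0.008,0.018,0.022,0.018,0.008]"
```

```text
t 12.30 phi 0.058/0.043 alpha meas 0.003 cmd 0.001 model 0.001 fitcost 170 | g 0.0441 aeq 0.000 phi 0.036 w -0.175 theta 0.037
pos [ 0.5314 -0.144   0.3418] F [ 0.1  0.1 -9.6] open 0.0172
res [-0.     0.001 -0.003  0.002]
plan [-0.054 -0.054 -0.054  0.     0.   ] theta max 0.037 min 0.020 end phi 0.020
  y 0.034 turnx 0.035;  y 0.034 turnx 0.035;  y 0.034 turnx 0.035;  y 0.001 turnx 0.001;  y 0.001 turnx 0.001;
```

Emit:
jog_arm(rows=[[[-0.005, 0.074, 0.001], [0.035, 0, 0]], [[-0.015, 0.164, 0.001], [0.035, 0, -0.01]], [[-0.025, 0.274, 0.001], [0.035, 0, -0.02]], [[-0.035, 0.33, 0], [0, 0, -0.027]], [[-0.04, 0.37, 0], [0, 0, -0.027]]])

```text
t: 12.8
tool_pos: [0.5299, -0.0712, 0.3416]
orientation: [0.263, -3.13, -0.004]
force: [-0.3, -0.9, -9.3]
opening: 0.0177
gripper_force: 60.0
```

```bash
python3 ctl.py "[-0.054,-0.054,-0.054,0.001,0.001]" "[0.008,0.018,0.022,0.018,0.008]" "[0.008,0.018,0.022,0.018,0.008]"
```

```text
t 12.90 phi 0.065/0.058 alpha meas 0.002 cmd 0.001 model 0.001 fitcost 154 | g 0.0446 aeq -0.002 phi 0.052 w -0.114 theta 0.053
pos [ 0.5299 -0.0712  0.3417] F [-0.1 -0.7 -9.4] open 0.0178
res [-0.003  0.005 -0.002  0.001]
plan [-0.088 -0.088 -0.088 -0.002 -0.002] theta max 0.053 min 0.016 end phi 0.018
  y 0.054 turnx 0.056;  y 0.054 turnx 0.056;  y 0.054 turnx 0.056;  y 0.002 turnx 0.002;  y 0.002 turnx 0.002;
```

Emit:
jog_arm(rows=[[[-0.01, 0.094, 0.002], [0.056, 0, 0]], [[-0.03, 0.184, 0.002], [0.056, 0, -0.01]], [[-0.05, 0.294, 0.002], [0.056, 0, -0.02]], [[-0.07, 0.33, 0], [0.002, 0, -0.027]], [[-0.08, 0.37, 0], [0.002, 0, -0.027]]])

```text
t: 13.4
tool_pos: [0.5336, 0.0037, 0.3418]
orientation: [-0.328, 3.124, -0.002]
force: [-0.6, -2.6, -10.1]
opening: 0.0175
gripper_force: 60.0
```

```bash
python3 ctl.py "[-0.087,-0.087,-0.087,-0.002,-0.002]" "[0.008,0.018,0.022,0.018,0.008]" "[0.008,0.018,0.022,0.018,0.008]"
```

```text
t 13.50 phi 0.049/0.038 alpha meas -0.002 cmd -0.002 model -0.002 fitcost 163 | g 0.0444 aeq -0.001 phi 0.034 w -0.128 theta 0.032
pos [0.5334 0.004  0.3417] F [-1.   0.  -9.3] open 0.0176
res [-0.002  0.003 -0.003  0.002]
plan [-0.058 -0.058 -0.058 -0.001 -0.001] theta max 0.036 min 0.019 end phi 0.020
  y 0.034 turnx 0.036;  y 0.034 turnx 0.036;  y 0.034 turnx 0.036;  y -0.001 turnx -0.001;  y -0.001 turnx -0.001;
```

Emit:
jog_arm(rows=[[[-0.015, 0.074, 0.001], [0.036, 0, 0]], [[-0.035, 0.164, 0.001], [0.036, 0, -0.01]], [[-0.06, 0.274, 0.001], [0.036, 0, -0.02]], [[-0.08, 0.33, 0], [-0.001, 0, -0.029]], [[-0.095, 0.37, 0], [-0.001, 0, -0.029]]])

```text
t: 14.0
tool_pos: [0.5365, 0.0805, 0.3418]
orientation: [-0.4, 3.116, -0.001]
force: [0.1, -1.8, -9.8]
opening: 0.0176
gripper_force: 60.0
```

```bash
python3 ctl.py "[-0.058,-0.058,-0.058,0,0]" "[0.008,0.018,0.022,0.018,0.008]" "[0.008,0.018,0.022,0.018,0.008]"
```

```text
t 14.10 phi 0.053/0.038 alpha meas -0.001 cmd 0.000 model -0.000 fitcost 168 | g 0.0444 aeq -0.001 phi 0.034 w -0.143 theta 0.034
pos [0.5365 0.0807 0.3417] F [ 0.  -1.2 -9.3] open 0.0174
res [-0.002  0.004 -0.004  0.003]
plan [-0.058 -0.058 -0.058 -0.001 -0.001] theta max 0.036 min 0.019 end phi 0.020
  y 0.035 turnx 0.037;  y 0.035 turnx 0.037;  y 0.035 turnx 0.037;  y 0.001 turnx 0.001;  y 0.001 turnx 0.001;
```

Emit:
jog_arm(rows=[[[-0.015, 0.075, 0.001], [0.037, 0, 0]], [[-0.035, 0.165, 0.001], [0.037, 0, -0.01]], [[-0.06, 0.275, 0.001], [0.037, 0, -0.02]], [[-0.08, 0.33, 0], [0.001, 0, -0.029]], [[-0.095, 0.37, 0], [0.001, 0, -0.029]]])

```text
t: 14.6
tool_pos: [0.5362, 0.1568, 0.3418]
orientation: [-0.471, 3.105, -0.003]
force: [0.7, -2.5, -9.1]
opening: 0.0176
gripper_force: 60.0
```

```bash
python3 ctl.py "[-0.058,-0.058,-0.058,-0.002,-0.002]" "[0.008,0.018,0.022,0.018,0.008]" "[0.008,0.017,0.020,0.016,0.008]"
```

```text
t 14.70 phi 0.045/0.030 alpha meas -0.003 cmd -0.002 model -0.002 fitcost 162 | g 0.0444 aeq -0.001 phi 0.025 w -0.165 theta 0.023
pos [0.5361 0.1571 0.3418] F [-0.4 -0.6 -8.9] open 0.0176
res [-0.003  0.004 -0.003  0.002]
plan [-0.04  -0.04  -0.04  -0.001 -0.001] theta max 0.036 min 0.017 end phi 0.020
  y 0.023 turnx 0.024;  y 0.023 turnx 0.024;  y 0.023 turnx 0.024;  y -0.000 turnx -0.001;  y -0.000 turnx -0.001;
```

Emit:
jog_arm(rows=[[[-0.02, 0.063, 0], [0.024, 0, 0]], [[-0.05, 0.148, 0], [0.024, 0, -0.01]], [[-0.08, 0.248, 0], [0.024, 0, -0.02]], [[-0.11, 0.305, 0], [-0.001, 0, -0.029]], [[-0.128, 0.345, 0], [-0.001, 0, -0.029]]])

```text
t: 15.2
tool_pos: [0.5402, 0.2304, 0.3417]
orientation: [-0.541, 3.094, -0.001]
force: [0.6, -0.1, -9.8]
opening: 0.0177
gripper_force: 60.0
```

```bash
python3 ctl.py "[-0.04,-0.04,-0.04,0,0]" "[0.008,0.017,0.020,0.016,0.008]"
```

```text
t 15.30 phi 0.044/0.030 alpha meas -0.001 cmd 0.000 model -0.000 fitcost 165 | g 0.0443 aeq -0.001 phi 0.025 w -0.155 theta 0.025
pos [0.54   0.2307 0.3416] F [ -0.   -1.3 -10.1] open 0.0181
res [-0.002  0.004 -0.003  0.002]
plan [-0.01  -0.01  -0.01  -0.001 -0.001] theta max 0.025 min -0.004 end phi -0.001
  y 0.006 turnx 0.006;  y 0.006 turnx 0.006;  y 0.006 turnx 0.006;  y 0.001 turnx 0.001;  y 0.001 turnx 0.001;
```

Emit:
jog_arm(rows=[[[0, 0.006, 0], [0.006, 0, 0]], [[0, 0.006, 0], [0.006, 0, 0]], [[0, 0.006, 0], [0.006, 0, 0]], [[0, 0, 0], [0, 0, 0]], [[0, 0, 0], [0, 0, 0]]])

```text
t: 15.8
tool_pos: [0.5399, 0.2304, 0.3419]
orientation: [-0.542, 3.094, 0.002]
force: [-0.1, -0.1, -10.4]
opening: 0.0174
gripper_force: 60.0
```

```bash
cat >> ctl.py <<'E'
    import pickle;pickle.dump((c,s),open("wl.pkl","wb"));cv2.imwrite("pics/full.png",c["frame"][:,:,::-1])
E
python3 ctl.py "[-0.01,-0.01,-0.01,0,0]" "[]"
```

```text
t 15.90 phi -0.009/-0.009 alpha meas 0.001 cmd 0.000 model -0.000 fitcost 157 | g 0.0440 aeq -0.001 phi -0.009 w -0.001 theta -0.009
pos [0.5399 0.2305 0.3419] F [ 0.1 -0.1 -9.5] open 0.0175
res [-0.002  0.002 -0.    -0.   ]
plan [ 0.01   0.01   0.01  -0.001 -0.001] theta max 0.003 min -0.009 end phi 0.001
  y -0.006 turnx -0.007;  y -0.006 turnx -0.007;  y -0.006 turnx -0.007;  y 0.001 turnx 0.001;  y 0.001 turnx 0.001;
```

View pics/full.png

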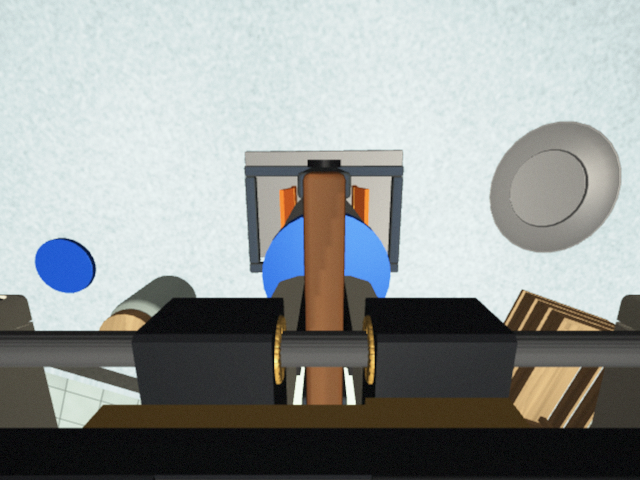

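The dock's far edge runs (245,153)–(402,151), and the guide tops sit symmetrically about column 324.5, in line with the cradle frame. I'll keep balancing and fit the dock pose from this view.

Emit:
jog_arm(rows=[[[0, -0.006, 0], [-0.006, 0, 0]], [[0, -0.006, 0], [-0.006, 0, 0]], [[0, -0.006, 0], [-0.006, 0, 0]], [[0, 0, 0], [0, 0, 0]], [[0, 0, 0], [0, 0, 0]]])

```text
t: 16.4
tool_pos: [0.5396, 0.2312, 0.3418]
orientation: [-0.544, 3.094, 0.001]
force: [0.1, 0.6, -8.8]
opening: 0.0175
gripper_force: 60.0
```

```bash
cp wl.pkl wd.pkl; cp pics/full.png pics/fd.png; python3 ctl.py "[0.01,0.01,0.01,0,0]" "[]"; echo; python3 - <<'E'
import pickle;from h import *;from est import *
W,s=pickle.load(open("wd.pkl","rb"));g=cv2.cvtColor(W["frame"],cv2.COLOR_RGB2GRAY).astype(int)
R=Ro.from_rotvec(s["orientation"]).as_matrix();print("tool yaw",np.arctan2(-R[1,0],-R[0,0]),"cradle",s["tool_pos"]+R@[-.002,0,0])
o=[(W,(-.08,-.115,.008),(245,152.5)),(W,(-.08,.115,.008),(402.5,150.5))]
r=least_squares(lambda p:np.concatenate([proj(c,place([p[0],p[1],0,p[2]],[l]))[0]-q for c,l,q in o]),[.54,.23,.35]);print(r.x,r.fun)
# predicted frame corners check: cradle frame -x side
for y in(-.091,.091):
  P=np.array([[-.002+.064,y,-.018+.25-.012]]);print(proj(W,world(P,s)))
print("rows of edges",[ (x,np.argsort(-np.abs(np.diff(g[140:180,x])))[:4]+140) for x in(260,290,360,390)],"cols row158",np.argsort(-np.abs(np.diff(g[157,225:425])))[:4]+225)
E
```

```text
t 16.50 phi -0.017/-0.022 alpha meas 0.001 cmd 0.000 model 0.000 fitcost 167 | g 0.0441 aeq 0.001 phi -0.023 w -0.044 theta -0.023
pos [0.5396 0.2312 0.3418] F [ 0.1 -0.3 -9.7] open 0.0174
res [ 0.001 -0.001 -0.001  0.001]
plan [0.037 0.037 0.037 0.001 0.001] theta max 0.013 min -0.023 end phi 0.003
  y -0.023 turnx -0.024;  y -0.023 turnx -0.024;  y -0.023 turnx -0.024;  y -0.001 turnx -0.001;  y -0.001 turnx -0.001;
tool yaw 0.3470139528752029 cradle [0.54174004 0.23120847 0.34188526]
[0.54314675 0.23222011 0.3590731 ] [-0.82428466  0.05766884  0.823845    0.03786954]
[[243.46760343 163.21319458]]
[[405.12666479 163.18078286]]
rows of edges [(260, array([165, 150, 175, 176])), (290, array([165, 175, 150, 176])), (360, array([165, 175, 149, 176])), (390, array([165, 175, 164, 149]))] cols row158 [244 402 243 403]
```

Emit:
jog_arm(rows=[[[0, -0.023, 0], [-0.024, 0, 0]], [[0, -0.023, 0], [-0.024, 0, 0]], [[0, -0.023, 0], [-0.024, 0, 0]], [[0, -0.001, 0], [-0.001, 0, -0.003]], [[0, -0.001, 0], [-0.001, 0, -0.006]]])

```text
t: 17.0
tool_pos: [0.5394, 0.2318, 0.3419]
orientation: [-0.56, 3.091, 0.003]
force: [-0.0, 0.7, -9.4]
opening: 0.0176
gripper_force: 60.0
```

```bash
python3 ctl.py "[0.037,0.037,0.037,0.001,0.001]" "[]"
```

```text
t 17.10 phi -0.001/-0.006 alpha meas 0.002 cmd 0.001 model 0.001 fitcost 152 | g 0.0440 aeq 0.000 phi -0.007 w -0.038 theta -0.006
pos [0.5396 0.2314 0.3419] F [  0.1   0.3 -10. ] open 0.0172
res [-0.     0.    -0.001  0.001]
plan [0.014 0.014 0.014 0.    0.   ] theta max 0.005 min -0.007 end phi 0.001
  y -0.008 turnx -0.009;  y -0.008 turnx -0.009;  y -0.008 turnx -0.009;  y 0.000 turnx 0.001;  y 0.000 turnx 0.001;
```

Emit:
jog_arm(rows=[[[0, -0.008, 0], [-0.009, 0, 0]], [[0, -0.008, 0], [-0.009, 0, 0]], [[0, -0.008, 0], [-0.009, 0, 0]], [[0, 0, 0], [0, 0, 0]], [[0, 0, 0], [0, 0, 0]]])

```text
t: 17.6
tool_pos: [0.5397, 0.231, 0.3419]
orientation: [0.558, -3.092, -0.003]
force: [0.7, -0.3, -9.9]
opening: 0.0179
gripper_force: 60.0
```

```bash
python3 ctl.py "[0.015,0.015,0.015,0.001,0.001]" "[]"
```

```text
t 17.70 phi -0.009/-0.016 alpha meas 0.002 cmd 0.001 model 0.001 fitcost 154 | g 0.0440 aeq 0.001 phi -0.015 w -0.031 theta -0.014
pos [0.5397 0.231  0.3419] F [-0.   0.  -9.4] open 0.0178
res [ 0.    -0.    -0.002  0.002]
plan [0.024 0.024 0.024 0.001 0.001] theta max 0.008 min -0.014 end phi 0.002
  y -0.014 turnx -0.015;  y -0.014 turnx -0.015;  y -0.014 turnx -0.015;  y 0.000 turnx 0.000;  y 0.000 turnx 0.000;
```

Emit:
jog_arm(rows=[[[0, -0.014, 0], [-0.015, 0, 0]], [[0, -0.014, 0], [-0.015, 0, 0]], [[0, -0.014, 0], [-0.015, 0, 0]], [[0, 0, 0], [0, 0, 0]], [[0, 0, 0], [0, 0, 0]]])

```text
t: 18.2
tool_pos: [0.5395, 0.2314, 0.3419]
orientation: [-0.559, 3.091, 0.002]
force: [-0.2, 0.6, -9.8]
opening: 0.0174
gripper_force: 60.0
```

```bash
python3 ctl.py "[0.024,0.024,0.024,0.001,0.001]" "[]"
```

```text
t 18.30 phi -0.005/-0.010 alpha meas 0.002 cmd 0.001 model 0.001 fitcost 168 | g 0.0440 aeq -0.000 phi -0.010 w -0.030 theta -0.009
pos [0.5396 0.2313 0.3419] F [ 0.8 -0.8 -9.3] open 0.0174
res [-0.001  0.001 -0.001  0.001]
plan [ 0.017  0.017  0.017 -0.    -0.   ] theta max 0.006 min -0.010 end phi 0.001
  y -0.010 turnx -0.010;  y -0.010 turnx -0.010;  y -0.010 turnx -0.010;  y 0.001 turnx 0.001;  y 0.001 turnx 0.001;
```

Emit:
jog_arm(rows=[[[0, -0.012, 0], [-0.012, 0, 0]], [[0, -0.012, 0], [-0.012, 0, 0]], [[0, -0.012, 0], [-0.012, 0, 0]], [[0, 0, 0], [0, 0, 0]], [[0, 0, 0], [0, 0, 0]]])

```text
t: 18.8
tool_pos: [0.5396, 0.2312, 0.3419]
orientation: [0.559, -3.091, -0.003]
force: [-1.0, 0.5, -9.6]
opening: 0.0175
gripper_force: 60.0
```

```bash
python3 ctl.py "[0.02,0.02,0.02,0.001,0.001]" "[]"
```

```text
t 18.90 phi -0.010/-0.014 alpha meas 0.002 cmd 0.001 model 0.001 fitcost 165 | g 0.0440 aeq 0.000 phi -0.015 w -0.035 theta -0.014
pos [0.5396 0.2312 0.3419] F [-0.6 -0.  -9.5] open 0.0176
res [ 0.    -0.    -0.001  0.001]
plan [0.024 0.024 0.024 0.    0.   ] theta max 0.008 min -0.014 end phi 0.002
  y -0.014 turnx -0.015;  y -0.014 turnx -0.015;  y -0.014 turnx -0.015;  y 0.000 turnx 0.000;  y 0.000 turnx 0.000;
```

Emit:
jog_arm(rows=[[[0, -0.017, 0], [-0.018, 0, 0]], [[0, -0.017, 0], [-0.018, 0, 0]], [[0, -0.017, 0], [-0.018, 0, 0]], [[0, -0.001, 0], [-0.001, 0, 0]], [[0, 0, 0], [0, 0, 0]]])

```text
t: 19.4
tool_pos: [0.5395, 0.2314, 0.3419]
orientation: [-0.559, 3.091, 0.002]
force: [-0.8, 0.5, -9.3]
opening: 0.0174
gripper_force: 60.0
```

```bash
python3 ctl.py "[0.029,0.029,0.029,0.002,0.001]" "[]"
```

```text
t 19.50 phi 0.005/0.000 alpha meas 0.002 cmd 0.001 model 0.001 fitcost 155 | g 0.0440 aeq 0.000 phi 0.001 w -0.022 theta 0.002
pos [0.5396 0.2314 0.3419] F [-0.2  0.3 -9.4] open 0.0177
res [ 0.    -0.    -0.001  0.001]
plan [0.002 0.002 0.002 0.    0.   ] theta max 0.002 min 0.000 end phi 0.000
  y -0.001 turnx -0.001;  y -0.001 turnx -0.001;  y -0.001 turnx -0.001;  y 0.000 turnx 0.000;  y 0.000 turnx 0.000;
```

Emit:
jog_arm(rows=[[[0, -0.002, 0.02], [-0.002, 0, 0]], [[0, -0.002, 0.06], [-0.002, 0, 0]], [[0, -0.002, 0.11], [-0.002, 0, 0]], [[0, 0, 0.14], [0, 0, 0]], [[0, 0, 0.15], [0, 0, 0]]])

```text
t: 20.0
tool_pos: [0.5391, 0.2306, 0.3099]
orientation: [0.557, -3.089, -0.003]
force: [-0.5, 0.0, -10.0]
opening: 0.0177
gripper_force: 60.0
```

```bash
python3 ctl.py "[0.004,0.004,0.004,0.001,0.001]" "[]"
```

```text
t 20.10 phi -0.010/-0.015 alpha meas 0.002 cmd 0.001 model 0.001 fitcost 160 | g 0.0440 aeq 0.000 phi -0.014 w -0.019 theta -0.013
pos [0.5395 0.2307 0.3111] F [-0.5 -0.1 -9.1] open 0.0176
res [-0.     0.    -0.001  0.001]
plan [0.021 0.021 0.021 0.    0.   ] theta max 0.007 min -0.013 end phi 0.002
  y -0.012 turnx -0.013;  y -0.012 turnx -0.013;  y -0.012 turnx -0.013;  y 0.000 turnx 0.000;  y 0.000 turnx 0.000;
```

Emit:
jog_arm(rows=[[[0, -0.015, 0.03], [-0.016, 0, 0]], [[0, -0.015, 0.09], [-0.016, 0, 0]], [[0, -0.015, 0.16], [-0.016, 0, 0]], [[0, 0, 0.22], [0, 0, 0]], [[0, 0, 0.24], [0, 0, 0]]])

```text
t: 20.6
tool_pos: [0.5382, 0.2313, 0.2607]
orientation: [0.558, -3.087, -0.001]
force: [-0.8, 0.1, -9.6]
opening: 0.0175
gripper_force: 60.0
```

```bash
python3 ctl.py "[0.026,0.026,0.026,0.001,0.001]" "[]"
```

```text
t 20.70 phi 0.003/0.001 alpha meas 0.002 cmd 0.001 model 0.001 fitcost 167 | g 0.0440 aeq -0.000 phi -0.000 w -0.018 theta 0.001
pos [0.5388 0.2313 0.2622] F [ 0.  -0.5 -9.4] open 0.0175
res [-0.     0.001 -0.     0.   ]
plan [ 0.002  0.002  0.002 -0.    -0.   ] theta max 0.001 min -0.000 end phi 0.000
  y -0.001 turnx -0.001;  y -0.001 turnx -0.001;  y -0.001 turnx -0.001;  y 0.001 turnx 0.001;  y 0.001 turnx 0.001;
```

Emit:
jog_arm(rows=[[[0, 0, 0.02], [0, 0, 0]], [[0, 0, 0.045], [0, 0, 0]], [[0, 0, 0.07], [0, 0, 0]], [[0, 0, 0.085], [0.001, 0, 0]], [[0, 0, 0.092], [0.001, 0, 0]]])

```text
t: 21.2
tool_pos: [0.5395, 0.2308, 0.2448]
orientation: [0.558, -3.091, -0.001]
force: [-0.1, 0.2, -9.2]
opening: 0.0179
gripper_force: 60.0
```

```bash
python3 ctl.py "[0.001,0.001,0.001,0,0]" "[]"
```

```text
t 21.30 phi -0.016/-0.017 alpha meas 0.001 cmd 0.000 model 0.000 fitcost 146 | g 0.0440 aeq 0.001 phi -0.019 w -0.029 theta -0.019
pos [0.5396 0.2308 0.2451] F [-1.  -0.2 -9.7] open 0.0173
res [ 0.001 -0.001  0.     0.   ]
plan [0.029 0.029 0.029 0.001 0.001] theta max 0.010 min -0.019 end phi 0.002
  y -0.018 turnx -0.019;  y -0.018 turnx -0.019;  y -0.018 turnx -0.019;  y -0.000 turnx -0.000;  y -0.000 turnx -0.000;
```

Emit:
jog_arm(rows=[[[0, 0, 0.005], [0, 0, 0]], [[0, 0, 0.01], [0, 0, 0]], [[0, 0, 0.014], [0, 0, 0]], [[0, 0, 0.018], [0, 0, 0]], [[0, 0, 0.022], [0, 0, 0]]])

```text
t: 21.8
tool_pos: [0.5405, 0.2311, 0.2423]
orientation: [-0.557, 3.089, 0.001]
force: [1.8, -0.4, 0.3]
opening: 0.0174
gripper_force: 60.0
```

Emit:
jog_arm(rows=[[[0, 0, 0.002], [0, 0, 0]], [[0, 0, 0.003], [0, 0, 0]], [[0, 0, 0.005], [0, 0, 0]], [[0, 0, 0.005], [0, 0, 0]]])

```text
t: 22.2
tool_pos: [0.5409, 0.2312, 0.2421]
orientation: [-0.557, 3.088, 0.002]
force: [1.3, -1.1, 5.6]
opening: 0.0179
gripper_force: 60.0
```

```bash
python3 - <<'E'
from plant import robot
s=robot.read_state();print(s["tool_pos"],s["force"],s["wrist_torque"].round(2))
E
```

```text
[0.54092459 0.2312082  0.24212739] [ 1.30132013 -1.14835453  5.56511204] [-0.16  0.13  0.04]
```

```bash
python3 ctl.py "[0,0,0,0,0,0,0,0,0]" "[]"; python3 - <<'E'
import cv2,pickle,numpy as np
from plant import imaging
a=cv2.imread("pics/full.png")[130:330,200:450]
c=imaging.read_camera("scene");pickle.dump(c,open("sc.pkl","wb"));b=c["frame"][:,:,::-1][120:290,300:450]
im=np.hstack([cv2.resize(a,(480,384)),cv2.resize(b,(320,363))[:363] if 0 else cv2.copyMakeBorder(cv2.resize(b,(320,363)),0,21,0,0,0)])
cv2.imwrite("pics/dn.png",np.clip(im*1.4,0,255).astype(np.uint8))
E
```

```text
t 22.30 phi -0.057/-0.057 alpha meas 0.000 cmd 0.000 model 0.000 fitcost 102 | g 0.0440 aeq -0.000 phi -0.059 w -0.042 theta -0.059
pos [0.5409 0.2312 0.2421] F [2.7 0.2 6.2] open 0.0174
res [ 0. -0.]
plan [ 0.082  0.082  0.082 -0.    -0.   ] theta max 0.027 min -0.059 end phi 0.007
  y -0.050 turnx -0.053;  y -0.050 turnx -0.053;  y -0.050 turnx -0.053;  y 0.000 turnx 0.000;  y 0.000 turnx 0.000;
```

View pics/dn.png

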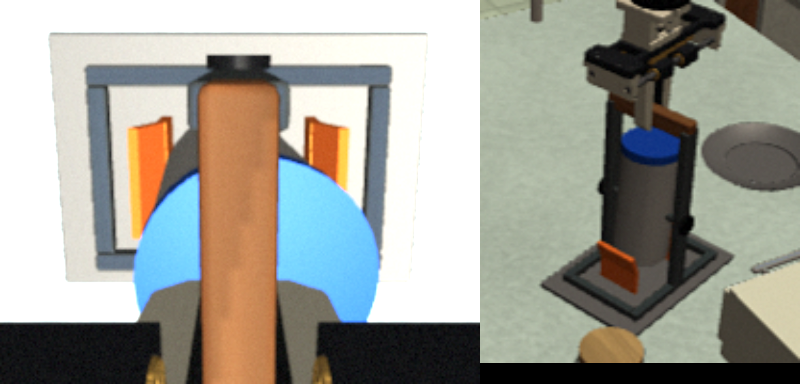

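The cradle is down on the board, with the canister between the guides at φ ≈ −0.06. I'll ease the grip gradually so it settles softly, then open.

Emit:
jog_arm(rows=[[[0, 0, 0], [0, 0, 0]], [[0, 0, 0], [0, 0, 0]]], squeeze=25)

```text
t: 22.55
tool_pos: [0.5411, 0.2312, 0.242]
orientation: [-0.557, 3.087, 0.002]
force: [2.7, -0.4, 5.9]
opening: 0.0179
gripper_force: 25.0
```

Emit:
jog_arm(rows=[[[0, 0, 0], [0, 0, 0]], [[0, 0, 0], [0, 0, 0]]], squeeze=10)

```text
t: 22.75
tool_pos: [0.5412, 0.2313, 0.242]
orientation: [-0.557, 3.087, 0.002]
force: [3.5, -0.9, 5.4]
opening: 0.0178
gripper_force: 10.0
```

Emit:
jog_arm(rows=[[[0, 0, 0], [0, 0, 0]], [[0, 0, 0], [0, 0, 0]]], squeeze=3)

```text
t: 22.95
tool_pos: [0.5405, 0.231, 0.2409]
orientation: [-0.557, 3.09, 0.001]
force: [3.8, -0.6, 3.2]
opening: 0.0176
gripper_force: 3.0
```

```bash
python3 - <<'E'
from plant import robot
s=robot.read_state();print(s["tool_pos"],s["force"],s["wrist_torque"].round(2),s["gripper_force"])
E
```

```text
[0.5404592  0.23100408 0.24092194] [ 3.83313685 -0.60131554  3.17346537] [-0.11 -0.6   0.05] 3.000332862138748
```

Emit:
jog_arm(rows=[[[0, 0, 0], [0, 0, 0]], [[0, 0, 0], [0, 0, 0]], [[0, 0, 0], [0, 0, 0]], [[0, 0, 0], [0, 0, 0]], [[0, 0, 0], [0, 0, 0]]], hand=-1)

```text
t: 23.45
tool_pos: [0.5396, 0.2309, 0.2397]
orientation: [0.558, -3.091, -0.001]
force: [0.7, 0.3, -0.5]
opening: 0.0533
gripper_force: 0.0
```

Emit:
jog_arm(rows=[[[0, 0, -0.1], [0, 0, 0]], [[0, 0, -0.3], [0, 0, 0]], [[0, 0, -0.5], [0, 0, 0]], [[0, 0, -0.65], [0, 0, 0]], [[0, 0, -0.7], [0, 0, 0]]])

```text
t: 23.95
tool_pos: [0.5407, 0.2312, 0.3845]
orientation: [-0.557, 3.086, 0.003]
force: [0.3, 0.1, 0.5]
opening: 0.091
gripper_force: 0.0
```

```bash
python3 - <<'E'
import cv2,pickle,numpy as np
from plant import imaging,robot
w=imaging.read_camera("wrist");c=imaging.read_camera("scene");t=imaging.read_camera("top")
a=w["frame"][:,:,::-1][130:330,200:450];b=c["frame"][:,:,::-1][120:290,300:450]
im=np.hstack([cv2.resize(a,(480,384)),cv2.copyMakeBorder(cv2.resize(b,(320,363)),0,21,0,0,0)])
cv2.imwrite("pics/end.png",np.clip(im*1.4,0,255).astype(np.uint8));pickle.dump((w,c,t),open("end.pkl","wb"))
E
```

```text
(no output)
```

View pics/end.png

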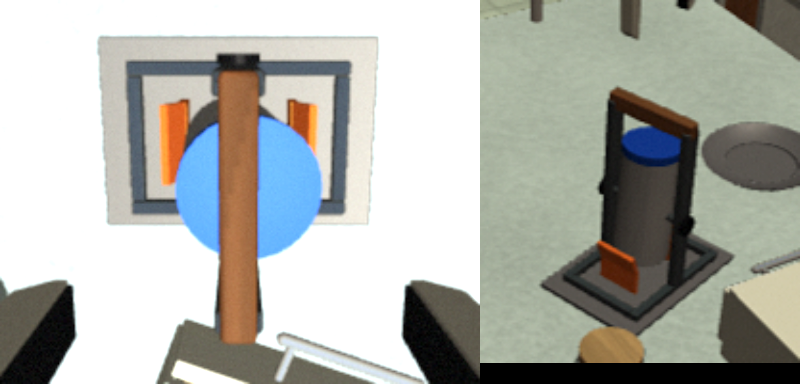

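The cradle stands flat and centred on the board, frame around the guides, canister upright, gripper clear. Handing in.

```bash
python3 -c "
from plant import robot
print(robot.close_job())"
```

```text
the job is handed in; nothing more can be done
None
```

I set the cradle down flat on the dock with the canister upright between the guides, after holding it upright over 4 s at the start and over 4 s above the dock; I let go and handed the job in at about 24 s, with no verdict returned.

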